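# Re-aim the pump lever on its dial

## Robot

A 6-joint arm with a two-finger parallel gripper is mounted at the origin on the work surface. World frame = base frame: x ahead of the robot, y to its left, z up, the work surface at z = 0. Lengths are in m, angles in rad, forces in N, time in s.
With the tool pointing down it reaches from about 0.3 to 0.875 m from the base axis. Payload 6.4 kg.
Tool frame: the origin (TCP) lies midway between the tips of the shut fingers; the grasp point (between the pads) lies ctrl.grip_depth behind it (ctrl.grip_depth is the distance from the TCP to the grasp point, in m); z points along the fingers, y is the line along which they close (so a half turn about z gives the same grasp; the last joint's range is limited). The gripper opens to 85 mm and grips with 20 to 120 N. Pads are 22 mm wide; open, the fingers measure 114 mm over their backs; the gripper's body (76 mm by 85 mm) begins 54 mm behind the grasp point. The pads swing forward as they close: fully open they stand 13 mm farther back than shut.
Start: joints at [-1.532, 0.181, 1.607, -0, 1.354, -0.206], TCP at [0.139, -0.558, 0.231] pointing down, gripper open.
Joint ranges: [-2.99, 2.99], [-0.89, 2.07], [0.3, 2.58], [-1.14, 4.28], [0, 2.63], [-3.12, 3.12]. Speed limits (rad/s): [2.57, 2.57, 3.01, 3.14, 3.14, 3.14].

## Interface

Orientations are given as a unit quaternion [x, y, z, w].
In Python, from cell import ctrl, fingers, solve_ik, sensors, cams gives the robot as it stands. Calls block until the motion is done:
- ctrl.goto(position, orientation): joint-space move of the TCP to a pose.
- ctrl.move_l(position, max_speed=0.15, rotation=None, threshold=None): straight line of the TCP; rotation=None keeps the orientation; max_speed is the mean speed in m/s. With threshold (N) it stops when the force on the tool has changed by that much, and returns True; else False.
- ctrl.move_joints(angles): joint-space move.
- fingers.gripper_to(opening): finger opening in m; the grip force is fixed at half the most; returns when the fingers have stopped.
- ctrl.sleep(seconds).
- solve_ik(position, orientation): joint angles nearest the present ones, or None.
- sensors.sense(): the state.
- cams.read_camera(name): name is "side" or "top"; returns (picture, depth): 480x640x3 uint8, red, green, blue; 480x640 float32, m along the optical axis (not along the pixel's ray), 0 where there is no reading.
- cams.calibration(name): a dict with "camera_matrix" (3x3 intrinsics, pixels), "position" and "attitude" of the camera in the world. Camera axes: x right, y down, z forward; pixel columns grow to the right and rows downward; lengths in m; the calibration is good to about 2 mm. A picture is of the moment at which its call begins. calibration takes no time and is no camera call.
A pose or a line that the arm cannot do raises ctrl.IKError and nothing moves.
- ctrl.job_done(): hands the job in; it is judged then, once.
Trained networks look in the newest picture that a camera, given by its name, has taken for a name from the list of things; names that differ only in an ending like _2 or _b are one class to them, and where a whole thing is asked for, a point or a joint stands for the part that bears it (a point fixed in the world has none). Each returns a list of dicts, best first, with "p" (0 to 1); they miss things now and then, are a little off and sometimes report something else, mostly with a low value. They report only what shows in the picture. A call takes as long as a camera call.
- cams.find_in(camera, thing): "bbox" ([centre column, centre row, width, height] in pixels, round what is visible of it).
- cams.silhouettes(camera, thing): "mask" (480x640 bool, what is visible of it) and "bbox" ([centre column, centre row, width, height] in pixels, round what is visible of it).
The state is a dict: "time": time; "q": joint angles; "qvel": joint speeds; "joint_efforts": joint torques, N m; "ee_pos": TCP position; "tcp_rot": TCP orientation; "force": force on the tool from outside, world axes, zero at the start; "torque": the same for the moment, N m; "opening": finger opening in m; "grip_force": force on a finger pad.
Only numpy, scipy, OpenCV 4.12 (cv2) and the standard library are available. Lean on these libraries where they do the work, as an engineer would, in place of code of your own. Each camera call takes 0.05 s, during which the arm holds its last target. There are 200 camera calls.

## Task

Loosen the red clamp knob on top of the hand pump, swing the pump's lever head round until its white pointer points at the red dot on the dial, then screw the knob fully tight again. Do not shift anything else on the slab.

Things in the scene. Friction and masses are not known exactly. Their poses are not given: they have to be found in the camera images.
- pump: steel hand pump bolted to the slab: green foot flange (dia 156 mm), barrel (dia 86 mm), round aluminium dial plate (dia 220 mm, top face 100 mm above the slab), fixed outlet pipe below the dial along the body's +x. Origin: centre of its underside, on the vertical pivot axis (z up) shared by dial, lever head and knob.
- lever_head (a joint): angle of the lever head in rad, counter-clockwise from above positive, -1.25 to 1.25; 0 = pointer along the pump's +x, lever along its -x. Green turret (dia 88 mm, top 152 mm up), white pointer, and across from it a rigid lever (stroke pinned). With the knob tight the clamp resists about 20 N at the grip; loose it turns stiffly (0.3 N m, 2 N at the grip) and stays where left.
- lever_grip (a point): point on the centreline of the lever's round black grip (24 mm dia, level, spans 118 to 205 mm from the pivot axis, only the slab and low items beneath), 150 mm from the axis, 137 mm above the slab. Its x axis runs along the lever towards the pivot, z up; moves with the head.
- pointer (a point): point in line with the white pointer, 94 mm from the pivot axis (the dots' radius; the pointer's visible tip ends at 78 mm, 108 mm above the slab). Its x axis points outwards along the pointer, directly away from the lever. Moves with the head.
- knob (a joint): angle of the red clamp knob in rad: 0 = fully tight against its stop, grows counter-clockwise from above (loosening) to an end stop at 2.6. Takes 0.1 to 0.6 N m; stays where left. The clamp lets go of the head at about 1.8, so loosening takes roughly 2 rad, usually two bites with a regrasp, and tightening the same clockwise back to 0.
- knob_grip (a point): grip point on the pivot axis, 191 mm above the slab. The knob is a square red block, 36 x 36 mm (sides along this point's x and y axes), from 173 to 205 mm above the slab; grip it across two oppopoint flats, any quarter turn is alike. Turns with the knob, does not rise. Below it: red hub dia 32 mm, then a steel washer dia 84 mm (top 158 mm up).
- red_mark: the target: red round dot (19 mm dia, flat) painted on the dial plate, its centre 94 mm from the pivot axis, 100 mm above the slab; it may be on either side of the pointer.
- blue_mark: blue round dot of the same size at the same radius on the other side of the dial: not the target.
- bottle: bystander: black plastic lubricant bottle with yellow twist cap, standing, dia 68 mm, 200 mm tall. Origin: centre of its underside.
- mallet: bystander: wooden mallet lying down, 290 mm long, head 110 mm wide and 60 mm tall. Origin on the slab under its handle.
- scoop: bystander: yellow plastic scoop, 200 mm long, 63 mm wide, 35 mm tall, lying. Origin under its neck.
- tin: bystander: tin box with a sliding lid, 150 x 100 mm, 58 mm tall. Origin: centre of its underside.
- wrench: bystander: steel wrench lying flat, about 180 mm long. Origin under its middle.
- can: bystander: blue can, dia 72 mm, 100 mm tall. Origin: centre of its underside.
- mug: bystander: white mug, dia 80 mm, 90 mm tall. Origin: centre of its underside.

How it is judged:
By the outcome, as a careful person would: the job done as asked, in the order asked, and still so for the second after the job is handed in, with the robot touching nothing.
It also fails if it takes over 72 s, if anything falls off the work surface, if the arm or the gripper's body presses on something with over 40 N, if the wrist force passes 120 N, or if a joint passes its speed limit or range.

## Working session

There is one attempt and no reset: what is moved stays moved. The work goes in short steps, each a Python script; the robot and the scene stay as the last script left them, time stands still between calls to the robot, and variables do not carry over. Pictures are saved under pics/ and viewed, at most 10 in all, crops included, and the job is handed in when it is done.

```bash
mkdir -p pics; ls
python3 - <<'E'
from cell import ctrl,fingers,sensors,cams
import cv2,numpy as np
for n in("top","side"):
    im,d=cams.read_camera(n); cv2.imwrite(f"pics/{n}0.png",im[:,:,::-1]); np.savez(f"{n}0.npz",im=im,d=d)
    print(n,cams.calibration(n))
    for t in("pump","red_mark","blue_mark","knob","pointer","lever_grip","bottle"):
        print(t,[(round(x["p"],2),np.round(x["bbox"],0)) for x in cams.find_in(n,t)[:2]])
print(ctrl.grip_depth,sensors.sense())
E
```

```text
pics
top {'camera_matrix': array([[440.82641985,   0.        , 315.14012462],
       [  0.        , 440.82641985, 234.18468519],
       [  0.        ,   0.        ,   1.        ]]), 'position': array([0.39848872, 0.03085326, 1.21501479]), 'attitude': array([-0.69769107,  0.71399596, -0.03624379,  0.04607947])}
pump [(0.82, array([310., 227.,  82., 132.]))]
red_mark []
blue_mark [(0.6, array([296., 182.,   3.,   8.]))]
knob [(0.72, array([306., 207.,  13.,  18.]))]
pointer [(0.56, array([299., 239.,  44., 114.])), (0.35, array([308., 205.,  16.,  21.]))]
lever_grip [(0.6, array([304., 239.,  47., 111.]))]
bottle [(0.91, array([245., 156.,  32.,  41.]))]
side {'camera_matrix': array([[510.0990464 ,   0.        , 321.00353214],
       [  0.        , 510.0990464 , 234.07777196],
       [  0.        ,   0.        ,   1.        ]]), 'position': array([0.12866587, 0.98834008, 1.16002475]), 'attitude': array([-0.17182007,  0.90642538, -0.37796433,  0.07754905])}
pump []
red_mark []
blue_mark []
knob [(0.68, array([296., 226.,  17.,  19.])), (0.28, array([314., 399., 121.,  89.]))]
pointer [(
[... 158 characters left out ...]
0.8, 'q': array([-1.53229231e+00,  1.80765837e-01,  1.60699632e+00, -1.86440756e-05,
        1.35380959e+00, -2.06307818e-01]), 'qvel': array([-1.94955525e-04,  1.34933663e-05, -1.02996872e-03, -4.85701042e-04,
        1.10227211e-03, -9.88563338e-04]), 'joint_efforts': array([ 9.86920259e-05, -4.44793367e+01, -3.51665747e+01, -4.25363660e-04,
        6.33768195e-04,  2.16300612e-05]), 'ee_pos': array([ 0.13937236, -0.55786821,  0.23130946]), 'tcp_rot': array([ 9.92517500e-01,  1.22102468e-01, -9.94741065e-06,  9.65301072e-06]), 'force': array([-0.95021553,  0.19509078, -0.33401677]), 'torque': array([-0.00263727, -0.03849724,  0.00213047]), 'grip_force': 0.0, 'opening': 0.08550300923025804}
```

Run:
```python
import cv2
t=cv2.imread("pics/top0.png");s=cv2.imread("pics/side0.png")
a=cv2.resize(t[145:325,225:395],None,fx=3.3,fy=3.3,interpolation=cv2.INTER_CUBIC)
cv2.imwrite("pics/topc.png",a)
cv2.imwrite("pics/both.png",cv2.resize(cv2.hconcat([t,s]),(800,300)))
```

```text
(no output)
```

View pics/topc.png

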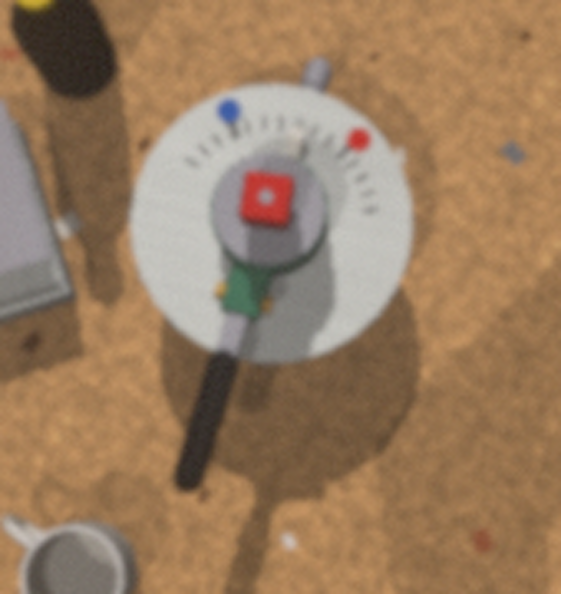

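View pics/top0.png

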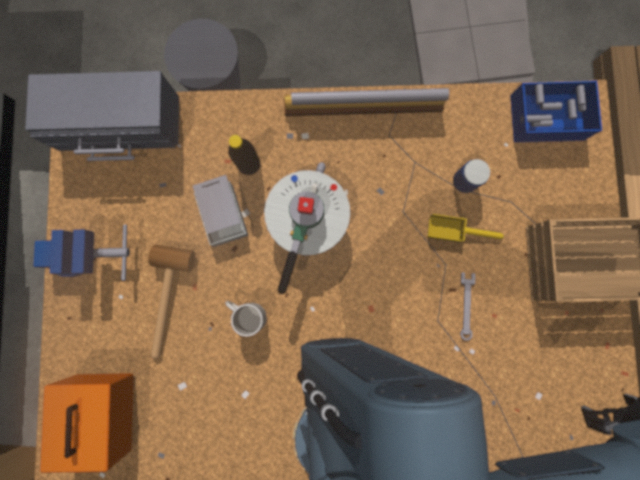

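View pics/side0.png

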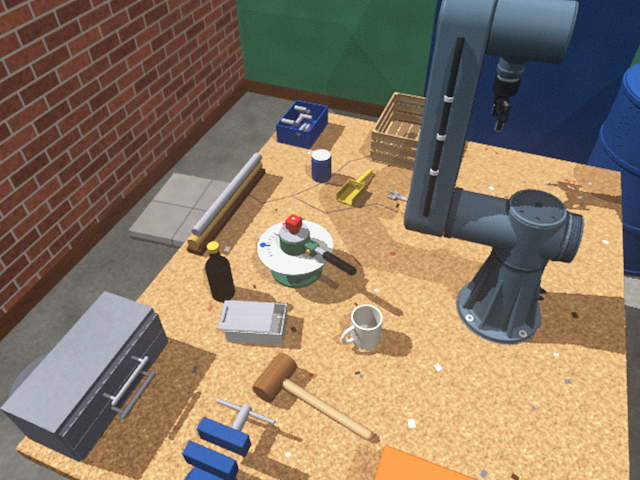

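The top view shows the knob at about (306,205), the red dot at (334,187) and the blue dot at (294,179). The lever runs down-left to about (281,292), and the mug at (247,319) stands near its path. I'll turn these into world positions.

```bash
cat > h.py <<'E'
from cell import ctrl,fingers,sensors,cams,solve_ik
import cv2,numpy as np
from scipy.spatial.transform import Rotation as R
def px2w(n,uv,z):
    c=cams.calibration(n);K=c["camera_matrix"];p=c["position"]
    uv=np.atleast_2d(uv);r=np.c_[(uv-K[[0,1],[2,2]])/K[[0,1],[0,1]],np.ones(len(uv))]
    r=R.from_quat(c["attitude"]).apply(r); return p+r*((z-p[2])/r[:,2])[:,None]
def w2px(n,P):
    c=cams.calibration(n);K=c["camera_matrix"]
    q=R.from_quat(c["attitude"]).inv().apply(np.atleast_2d(P)-c["position"])
    return q[:,:2]/q[:,2:]*K[[0,1],[0,1]]+K[[0,1],[2,2]]
def blob(mask,near,rad):
    n,l,s,c=cv2.connectedComponentsWithStats(mask.astype(np.uint8))
    o=[(s[i,4],i) for i in range(1,n) if np.hypot(*(c[i]-near))<rad]
    if not o: return None,None
    i=max(o)[1]; return c[i],l==i
def quat(yaw):  # tool down, tool y at angle yaw+90deg
    return (R.from_euler("z",yaw)*R.from_euler("x",np.pi)).as_quat()
E
python3 - <<'E'
from h import *
f=np.load("top0.npz");im=f["im"].astype(int);d=f["d"]
r,g,b=im[...,0],im[...,1],im[...,2]
red=(r>150)&(r-g>90)&(r-b>90); red2=(r-g>60)&(r-b>40)
blue=(b-r>50)
kc,km=blob(red,(306,205),8); dc,_=blob(red2,(334,187),5); bc,_=blob(blue,(294,179),5)
print(kc,dc,bc,km.sum())
ys,xs=np.nonzero(km&True); ctr,sz,ang=cv2.minAreaRect(np.c_[xs,ys].astype(np.float32)); print(ctr,sz,ang)
K=px2w("top",kc,.203)[0];D=px2w("top",dc,.1)[0];B=px2w("top",bc,.1)[0]
# dial fit: points by depth at z~.1
c=cams.calibration("top");KK=c["camera_matrix"]
yy,xx=np.mgrid[130:300,220:400];yy=yy.ravel();xx=xx.ravel();dd=d[yy,xx]
P=R.from_quat(c["attitude"]).apply(np.c_[(xx-KK[0,2])/KK[0,0],(yy-KK[1,2])/KK[1,1],np.ones(len(xx))]*dd[:,None])+c["position"]
m=(abs(P[:,2]-.1)<.012)
mm=np.zeros((480,640),np.uint8);mm[yy[m],xx[m]]=1
cs,_=cv2.findContours(mm,0,1);h=cv2.convexHull(max(cs,key=cv2.contourArea))[:,0].astype(float)
W=px2w("top",h,.1)[:,:2]
from scipy.optimize import least_squares
s=least_squares(lambda p:np.hypot(*(W-p[:2]).T)-p[2],[K[0],K[1],.11],loss="soft_l1",f_scale=.003)
print("dial",s.x,"z",np.median(P[m,2]),"knob",K)
C=s.x[:2]
for nm,X in(("red",D),("blue",B)): print(nm,X,np.hypot(*(X[:2]-C)),np.degrees(np.arctan2(*(X[:2]-C)[::-1])), np.degrees(np.arctan2(*(X[:2]-K[:2])[::-1])),np.hypot(*(X[:2]-K[:2])))
# lever: black pixels at height ~.137
m=(r+g+b<150);_,lm=blob(m,(288,270),10);y,x=np.nonzero(lm)
L=px2w("top",np.c_[x,y],.143)[:,:2];vx,vy,x0,y0=cv2.fitLine(L.astype(np.float32),2,0,.01,.01).ravel()
print("lever",L.mean(0),np.degrees(np.arctan2(vy,vx)),"via C",np.degrees(np.arctan2(*(C-L.mean(0))[::-1])),np.sort(np.hypot(*(L-C).T))[[0,-1]])
cr=px2w("top",cv2.boxPoints((ctr,sz,ang)),.203)[:,:2];e=np.diff(cr,axis=0);print("knob edges",np.degrees(np.arctan2(e[:,1],e[:,0])),np.hypot(*e.T))
for t in("mug","tin","bottle"):
    o=cams.find_in("top",t)[0]["bbox"];print(t,px2w("top",o[:2],.05)[0])
E
```

```text
[305.4        204.32258065] [333.24324324 186.81081081] [293.89655172 178.31034483] 155
(305.3299560546875, 204.1899871826172) (13.435029029846191, 13.293608665466309) 8.130102157592773
dial [0.5865164  0.06432266 0.10938309] z 0.10035267284448568 knob [0.58768235 0.06477692 0.203     ]
red [ 0.65094005 -0.00445049  0.1       ] 0.09423455818793554 -46.87031269002992 -47.57997063580646 0.09377617615186241
blue [0.67596623 0.09665299 0.1       ] 0.09511320539407826 19.871650864181365 19.852793523674478 0.09386228384111496
lever [0.42929519 0.11581806] -18.477798 via C -18.13541541720566 [0.1162986  0.20981745]
knob edges [ -9.04787111 -99.70244192 170.75468861] [0.03143138 0.03141834 0.03139978]
mug [0.32278249 0.23030249 0.05      ]
tin [0.59661833 0.29404774 0.05      ]
bottle [0.75368215 0.23130188 0.05      ]
```

Run:
```python
from h import *
C=np.array([.587,.0645]);y=-.166
q=solve_ik([*C,.168],quat(y));print(q)
ctrl.goto([*C,.30],quat(y)); s=sensors.sense();print(s["time"],s["q"])
if abs(s["q"][5]-1.85)<.2:
    hit=ctrl.move_l([*C,.168],max_speed=.12,threshold=15)
    s=sensors.sense();print(hit,s["ee_pos"],s["force"])
    if not hit:
        fingers.gripper_to(0.02); s=sensors.sense();print(s["time"],s["opening"],s["grip_force"],s["force"],s["torque"])
```

```text
[-9.13863433e-02  2.77012841e-01  1.62462806e+00 -4.44089210e-16
  1.23995176e+00  1.64540998e+00]
3.6667 [-9.26482561e-02  1.66885776e-01  1.48471377e+00 -1.87735529e-04
  1.49018003e+00  1.64520944e+00]
```

Run:
```python
from h import *
C=np.array([.587,.0645])
hit=ctrl.move_l([*C,.168],max_speed=.12,threshold=15)
s=sensors.sense();print(hit,s["ee_pos"],s["force"])
if not hit:
    fingers.gripper_to(0.02); s=sensors.sense();print(s["time"],s["opening"],s["grip_force"],s["force"],s["torque"])
    q0=s["q"].copy()
    for a in(.4,.8,1.2,1.6,2.0,2.25):
        q=q0.copy();q[5]-=a;ctrl.move_joints(q);s=sensors.sense()
        print(a,round(s["time"],2),s["q"][5],np.round(s["force"],1),np.round(s["torque"],2),round(s["opening"],4))
```

```text
False [0.58771176 0.06445306 0.16901738] [ 0.50848124 -0.55995497 -0.52215278]
5.425 0.03518094060861954 60.650970339775085 [-1.54626815 -1.81476384  4.25727396] [-0.30909433  0.43133551 -0.07661294]
0.4 5.89 1.2484699508272394 [-1.  -6.4  2.3] [-0.63  0.23  0.32] 0.0354
0.8 6.36 0.8485078401140735 [-0.6 -6.6  1.7] [-1.    0.14  0.25] 0.0353
1.2 6.83 0.4485717686403962 [ 2.7 -8.   0.2] [-1.13 -0.1   0.28] 0.0353
1.6 7.29 0.0485811761381978 [ 4.8 -9.5 -2.1] [-1.35 -0.46  0.29] 0.0354
2.0 7.76 -0.35141578300673054 [ 7.5 -8.9 -4. ] [-1.33 -0.86  0.26] 0.0352
2.25 8.11 -0.6015839991000004 [ 9.5 -8.4 -4.6] [-1.18 -1.16  0.22] 0.0355
```

Run:
```python
from h import *
fingers.gripper_to(.085)
C=np.array([.587,.0645]);ctrl.move_l([*C,.30],max_speed=.2)
a=np.radians(161.8); G=C+.15*np.array([np.cos(a),np.sin(a)])
# tool y across lever -> tool x along lever direction; yaw near
for y in (a,a-np.pi):
    print(y,solve_ik([*G,.118],quat(y)))
for n in("top","side"):
    im,d=cams.read_camera(n);np.savez(n+"1.npz",im=im,d=d)
    cv2.imwrite(f"pics/{n}1.png",im[:,:,::-1])
t=cv2.imread("pics/top1.png")[145:325,200:430];s=cv2.imread("pics/side1.png")[180:360,200:430]
cv2.imwrite("pics/b1.png",cv2.resize(cv2.hconcat([t,s]),None,fx=1.7,fy=1.7))
print(sensors.sense()["time"])
```

```text
2.8239427297268254 [-0.01453699  0.06011581  1.99184439  0.          1.08963245 -1.2676834 ]
-0.31764992386296775 [-1.45369947e-02  6.01158096e-02  1.99184439e+00 -4.44089210e-16
  1.08963245e+00  1.87390926e+00]
9.5583
```

View pics/b1.png

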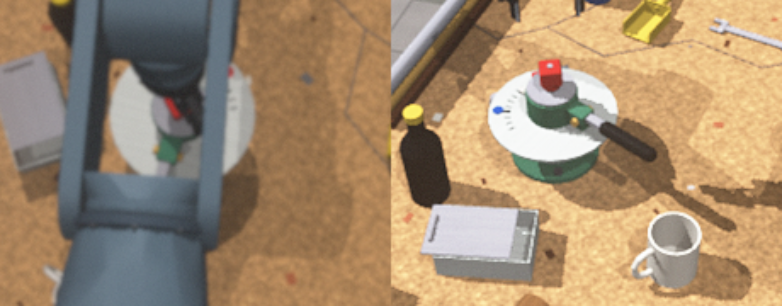

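The side view shows the knob turned and released, at about (550,70) in the crop, with the lever grip clear. I'll measure the lever there, then grasp it.

```bash
cat >> h.py <<'E'
C=np.array([.587,.0645])
def lever_side(im,near=(340,262)):
    i=im.astype(int).sum(2);m=np.zeros(i.shape,bool);m[235:290,300:385]=i[235:290,300:385]<150
    n,l,s,c=cv2.connectedComponentsWithStats(m.astype(np.uint8));k=1+np.argmax(s[1:,4])
    y,x=np.nonzero(l==k);L=px2w("side",np.c_[x,y],.141)[:,:2]
    r=np.sort(np.hypot(*(L-C).T))[[0,-1]];v=L.mean(0)-C
    vx,vy=cv2.fitLine(L.astype(np.float32),2,0,.01,.01).ravel()[:2]
    return np.degrees(np.arctan2(v[1],v[0])),np.degrees(np.arctan2(vy,vx)),r,len(x)
E
python3 - <<'E'
from h import *
for k in(0,1): print(lever_side(np.load(f"side{k}.npz")["im"]))
E
```

```text
(np.float64(159.003902905992), np.float32(-8.336659), array([0.14742723, 0.21393812]), 48)
(np.float64(159.83303205987258), np.float32(56.903996), array([0.20578137, 0.21419   ]), 13)
```

```bash
cat >> h.py <<'E'
def gp(deg,r=.155): a=np.radians(deg);return C+r*np.array([np.cos(a),np.sin(a)])
def arc(d0,d1,r=.155,z=.114,step=4,v=.05):
    for d in np.linspace(d0,d1,max(2,int(abs(d1-d0)/step)+2))[1:]:
        ctrl.move_l([*gp(d,r),z],max_speed=v,rotation=quat(np.radians(d)))
E
python3 - <<'E'
from h import *
d0=161.8
ctrl.goto([*gp(d0),.22],quat(np.radians(d0)))
hit=ctrl.move_l([*gp(d0),.114],max_speed=.12,threshold=12)
s=sensors.sense();print(hit,s["ee_pos"],s["force"],s["q"][5],s["time"])
if not hit:
    fingers.gripper_to(.01);s=sensors.sense();print(s["opening"],s["grip_force"],s["force"],s["torque"])
    arc(d0,d0-6);s=sensors.sense();print(np.round(s["force"],1),s["opening"],s["time"])
    if np.linalg.norm(s["force"])<25:
        arc(d0-6,132.9);s=sensors.sense();print(np.round(s["force"],1),s["opening"],s["time"],s["ee_pos"])
    for n in("top","side"):
        im,d=cams.read_camera(n);np.savez(n+"2.npz",im=im,d=d);cv2.imwrite(f"pics/{n}2.png",im[:,:,::-1])
E
python3 - <<'E'
import cv2
t=cv2.imread("pics/top2.png")[145:325,200:430];s=cv2.imread("pics/side2.png")[180:360,200:430]
cv2.imwrite("pics/b2.png",cv2.resize(cv2.hconcat([t,s]),None,fx=1.7,fy=1.7,interpolation=2))
E
```

```text
False [0.44049291 0.11286324 0.11466732] [ 0.39784128 -1.02076282 -0.49461676] -1.2641828138995466 11.325
0.022378767230062258 58.47566485404968 [-2.75459284 -0.45200027  6.66275203] [ 0.00415043  0.33035932 -0.13436016]
[-2.9  2.1  6.5] 0.022625287011375318 12.5417
[-0.4  3.7  7. ] 0.02252352404933012 14.6917 [0.48184083 0.17840292 0.11441359]
```

View pics/b2.png

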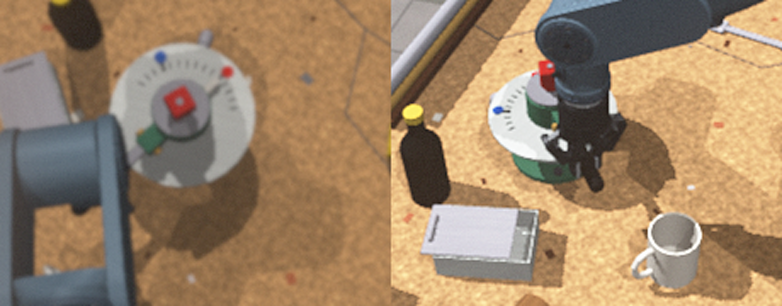

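The top view shows the pointer at the red dot, crop (227,72). I'll check more closely with predicted positions drawn in.

Run:
```python
from h import *
im=np.load("top2.npz")["im"].astype(int);r,g,b=im[...,0],im[...,1],im[...,2]
dc,_=blob((r-g>60)&(r-b>40),(334,187),5);kc,km=blob((r>150)&(r-g>90)&(r-b>90),(305,204),6)
y,x=np.nonzero(km);rc=cv2.minAreaRect(np.c_[x,y].astype(np.float32));cr=px2w("top",cv2.boxPoints(rc),.203)[:,:2];e=np.diff(cr,axis=0)
print("red",dc,px2w("top",dc,.1),"knob",kc,px2w("top",kc,.203),np.degrees(np.arctan2(e[:,1],e[:,0]))%90,(np.degrees(-.166+2.25))%90)
S=10;u0,v0=290,175
o=cv2.resize(im[v0:v0+50,u0:u0+60].astype(np.uint8)[:,:,::-1],None,fx=S,fy=S,interpolation=cv2.INTER_CUBIC)
for d in(-44,-47,-50):
  a=np.radians(d)
  for rr in(.046,.06,.078):
    p=w2px("top",[*(C+rr*np.array([np.cos(a),np.sin(a)])),.108])[0]
    cv2.circle(o,tuple(int(t) for t in (p-[u0,v0]+.5)*S),2,(255,0,255) if d==-47 else (0,160,0),-1)
cv2.imwrite("pics/z2.png",o)
```

```text
red [333.44117647 186.67647059] [[ 0.65127991 -0.0049698   0.1       ]] knob [305.34210526 203.61403509] [[0.58936176 0.06487898 0.203     ]] [28.77933823 28.10478113 28.70952196] 29.40440450526357
```

View pics/z2.png

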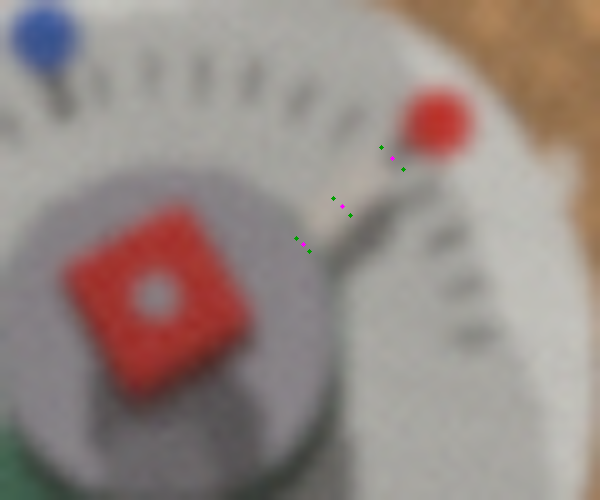

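The pointer lines up with the red dot, at about −47°, so I'll release the lever and tighten the knob.

Run:
```python
from h import *
fingers.gripper_to(.085)
ctrl.move_l([*gp(132.9),.27],max_speed=.2)
q=solve_ik([*C,.30],quat(2.084));print(q)
ctrl.goto([*C,.30],quat(2.084))
hit=ctrl.move_l([*C,.168],max_speed=.12,threshold=15)
s=sensors.sense();print(hit,s["ee_pos"],s["q"][5],s["time"])
if not hit:
    fingers.gripper_to(.02);s=sensors.sense();print(s["opening"],np.round(s["force"],1),np.round(s["torque"],2))
    q0=s["q"].copy();q0[5]=-.6
    for a in [.5,1,1.5,1.9,2.1]+list(np.arange(2.15,2.5,.05)):
        q=q0.copy();q[5]+=a;ctrl.move_joints(q);s=sensors.sense()
        print(round(a,2),round(s["time"],2),round(s["q"][5],3),np.round(s["force"],1),np.round(s["torque"],2),round(s["opening"],4))
        if a>2 and abs(s["torque"][2])>1.5: break
```

```text
[-0.09138634  0.16670707  1.48464731  0.          1.49023827 -0.60459002]
False [0.58767136 0.06448502 0.16899513] -0.6045998928913893 18.2833
0.03564889422957571 [3.8 2.7 1.5] [ 0.32 -0.39 -0.17]
0.5 19.34 -0.099 [ 5.4  2.4 -1.1] [ 0.3  -0.47 -0.24] 0.0351
1 19.89 0.401 [ 8.   1.4 -3. ] [ 0.37 -0.9  -0.22] 0.0352
1.5 20.44 0.901 [10.3  0.7 -5.7] [ 0.2  -1.27 -0.17] 0.0354
1.9 20.91 1.301 [11.8 -0.8 -5.7] [-0.01 -1.43 -0.14] 0.0351
2.1 21.22 1.501 [10.6 -2.6 -5.8] [-0.2  -1.4  -0.13] 0.0353
2.15 21.47 1.551 [10.8 -2.6 -5.3] [-0.18 -1.4  -0.13] 0.0353
2.2 21.72 1.601 [10.7 -2.6 -5.2] [-0.26 -1.41 -0.16] 0.035
2.25 21.97 1.651 [11.2 -3.2 -4.7] [-0.27 -1.42 -0.09] 0.0353
2.3 22.22 1.701 [11.  -4.1 -6.2] [-0.38 -1.42 -0.1 ] 0.0351
2.35 22.47 1.751 [10.3 -3.  -5.2] [-0.38 -1.43 -0.12] 0.0352
2.4 22.72 1.797 [ 9.7 -4.2 -4.6] [-0.44 -1.34  1.66] 0.0352
```

Run:
```python
from h import *
fingers.gripper_to(.085)
ctrl.move_l([*C,.30],max_speed=.2)
q=sensors.sense()["q"].copy();q[0]-=.9;ctrl.move_joints(q)
fr=[cams.read_camera("top")[0].astype(float) for _ in range(8)]
im=np.mean(fr,0);np.savez("top3.npz",im=im)
r,g,b=im[...,0],im[...,1],im[...,2]
def knobang(im):
    r,g,b=[im[...,i].astype(float) for i in range(3)]
    kc,km=blob((r>150)&(r-g>90)&(r-b>90),(305,204),6);y,x=np.nonzero(km);rc=cv2.minAreaRect(np.c_[x,y].astype(np.float32));cr=px2w("top",cv2.boxPoints(rc),.203)[:,:2];e=np.diff(cr,axis=0)
    return np.round((np.degrees(np.arctan2(e[:,1],e[:,0]))+45)%90-45,1)
for k in(0,3): print(knobang(np.load(f"top{k}.npz")["im"]))
dc,_=blob((r-g>60)&(r-b>40),(334,187),5);print(dc,px2w("top",dc,.1))
l=(r+g+b<170);_,lm=blob(l,(262,245),25);
if lm is not None:
    y,x=np.nonzero(lm);L=px2w("top",np.c_[x,y],.143)[:,:2];v=L.mean(0)-C;f=cv2.fitLine(L.astype(np.float32),2,0,.01,.01).ravel()
    print("lever",len(x),np.degrees(np.arctan2(v[1],v[0])),np.degrees(np.arctan2(f[1],f[0])),np.hypot(*v))
cr=lambda im,S,u,v,w,h:cv2.resize(im[v:v+h,u:u+w].astype(np.uint8)[:,:,::-1],(400,400),interpolation=cv2.INTER_CUBIC)
cv2.imwrite("pics/z3.png",cv2.hconcat([cr(np.load("top0.npz")["im"],0,288,172,54,54),cr(im,0,288,172,54,54)]))
print(sensors.sense()["time"])
```

```text
[-9.  -9.7 -9.2]
[-14.9 -15.7 -15.1]
[333.24324324 186.81081081] [[ 0.65094005 -0.00445049  0.1       ]]
lever 280 133.11826201367393 -47.75667 0.16212273228442683
26.325
```

View pics/z3.png

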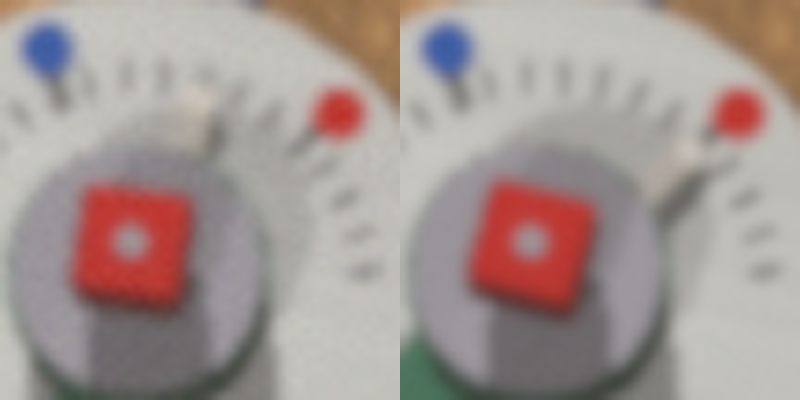

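The right half of the picture shows the pointer, crop (680,165), in line with the red dot at (738,115). The knob is about 6° further clockwise than at the start, and the tightening torque rose sharply there, so it is on its stop.

```bash
python3 -c "
from cell import ctrl
print(ctrl.job_done())"
```

```text
the job is handed in; nothing more can be done
None
```

The job is handed in: I loosened the knob, swung the lever head until the pointer was within about 1° of the red dot by the camera, and screwed the knob tight to its stop, in about 26 s; nothing else was touched as far as the forces and pictures show.

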